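Press a glued instrument cassette in a one-hand bar clamp

ROBOT

A 6-joint arm with a two-finger parallel gripper is mounted at the origin on the work surface. World frame = base frame: x ahead of the robot, y to its left, z up, the work surface at z = 0. Lengths are in m, angles in rad, forces in N, time in s.
With the tool pointing down it reaches from about 0.35 to 0.775 m from the base axis. Payload 5.5 kg.
Tool frame: the origin (TCP) lies at the very end of the fingers, on their centre line; the grasp point (between the pads) lies behind it (ctrl.grip_point_offset is the z of the grasp point in the tool frame, in m); z points along the fingers, y is the line along which they close (so a half turn about z gives the same grasp; the last joint's range is limited). The gripper opens to 85 mm and grips with 20 to 120 N. Pads are 22 mm wide; open, the fingers measure 114 mm over their backs; the gripper's body (76 mm by 85 mm) begins 54 mm behind the grasp point. The pads swing forward as they close: fully open they stand 13 mm farther back than shut.
Start: joints at [-1.329, 0.313, 0.046, 1.304, 0, 1.431], TCP at [0.214, -0.534, 0.231] pointing down, gripper open.
Joint ranges: [-2.76, 2.76], [-0.86, 1.69], [-1.03, 1.26], [-2.2, 2.34], [-1.47, 1.5], [-3.14, 3.14]. Speed limits (rad/s): [2.57, 2.57, 3.14, 3.14, 3.14, 3.14].

INTERFACE

Orientations are given as a unit quaternion [w, x, y, z].
In Python, from station import ctrl gives the robot as it stands.
- The arm moves only by the tool move_arm, never from a script. Its argument "increments" is a list of rows, each a list of 3 entries, a list of its own where there are three numbers: the turn, a rotation vector about the tool's x, y, z in rad, then the shift along the tool's x, y, z in mm, then the finger opening in mm, from 0 to 85.4. A call has 1 to 10 rows; each row shifts and turns the commanded pose from where the row before left it, along the tool's axes as they then stand; what a row does not reach is not made up. A row lasts 1/10 s, in which the tool goes at most 50 mm and 8.59 degrees, less where a joint would pass 70% of its speed; a pose out of reach is approached as far as the arm can. A call with a gripper value outside its range is refused whole. The fingers move at their own pace and stop on an object; "grip_force" is the grip in N (left out, the last holds). Time passes only in rows, so rows that do not move let the fingers close. It gives the time, the measured TCP pose, the force, the opening and the grip force at its end, in the units of the state.
- ctrl.get_obs(): the state, without advancing time (a new reading comes with each control period).
- ctrl.grab_frame(name): name is "side" or "top" or "wrist"; returns the picture (480x640x3 uint8, blue, green, red); there is no depth.
- ctrl.camera_model(name): a dict with "fovy" (degrees; the focal length in pixels is half the picture's height over the tangent of half this angle, whatever the lens; pixels are square), "cx", "cy" (the principal point, pixels), "view" (4x4, takes a point from world to camera coordinates); the wrist camera has in their place "tool_from_camera" (4x4, takes a point from camera to tool coordinates, whose origin is the TCP and whose axes are the flange's). Camera axes: x right, y down, z forward; pixel columns grow to the right and rows downward; lengths in m; the calibration is good to about 2 mm. The wrist camera is an equidistant fisheye: a pixel r from the principal point sees the ray r / f radians off the axis. A picture is of the moment at which its call begins: read the wrist's pose just before it. camera_model takes no time and is no camera call.
- ctrl.finish_job(): hands the job in; it is judged then, once.
Trained networks look in the newest picture that a camera, given by its name, has taken for a name from the list of things; names that differ only in an ending like _2 or _b are one class to them, and where a whole thing is asked for, a point or a joint stands for the part that bears it (a point fixed in the world has none). Each returns a list of dicts, best first, with "p" (0 to 1); they miss things now and then, are a little off and sometimes report something else, mostly with a low value. They report only what shows in the picture. A call takes as long as a camera call. They do not tell look-alikes from the thing itself.
- ctrl.cut_out(target, camera): "mask" (480x640 bool, what is visible of it) and "rect" ([left, top, right, bottom] in pixels, round what is visible of it).
The state is a dict: "time_s": time; "q": joint angles; "qd": joint speeds; "effort": joint torques, N m; "position": TCP position; "orientation": TCP orientation; "contact_force": force on the tool from outside, world axes, zero at the start; "moment": the same for the moment, N m; "grip_width": finger opening in m; "gripper_force": force on a finger pad.
Only numpy, scipy, OpenCV 4.12 (cv2) and the standard library are available. Lean on these libraries where they do the work, as an engineer would, in place of code of your own. Each camera call takes 0.05 s, during which the arm holds its last target. There are 200 camera calls.

TASK

The small perforated steel instrument cassette has freshly glued end plates: set it down gently, flat, centred and lengthwise on the bed of the bench-mounted bar clamp between its two jaws, and let go of it. Then close the clamp only by pumping its trigger back towards the handle (never push the far jaw by hand), until the sprung foot presses the cassette against the heel jaw and is itself pushed in about half its travel; never drive the foot fully in, which would crush the cassette. The clamp keeps its pressure only while the trigger is held, so finish still holding the trigger with the foot about half in, and leave the other things alone.

Things in the scene. Friction and masses are not known exactly. Their poses are not given: they have to be found in the camera images.
- cassette: Loose closed steel instrument box, 80 long (its x) x 56 wide (its y) x 38 mm high, dark dots on its lid, about 0.3 kg. Origin at the centre of its underside, z up. Its two ends are alike, so either way round will do.
- clamp: One-hand bar clamp screwed to the bench. Its x axis runs along the bar from handle to far jaw, z up; origin on the bench under the heel jaw's face. Along x in mm: grey head -104 to 0 (54 wide, top z 62); on it the upright black handle, x -93 to -79, and the trigger blade in front of it; then the bed, x 2 to 138, 84 wide, flat top at z 34, with a 24 mm slot along its middle for the sliding bar.
- heel: Fixed heel jaw of the clamp: steel plate whose face towards the bed lies at clamp x 0, z 34 to 84 mm, 44 wide. Its frame is the clamp's frame.
- far_jaw: Black far jaw on the sliding bar, 44 wide, z 36 to 84 mm, 22 thick, its near face 22 mm beyond the foot's face when the foot is fully out. It carries the sprung foot. Its frame is the clamp's frame shifted along -x by the value of joint bar. Not to be pushed by the robot.
- foot_plate: Steel pressing face of the sprung foot, 36 wide x 34 high, z 38 to 72 mm, in front of the far jaw and facing the heel jaw.
- trigger_blade: Grey upright trigger blade, x -58 to -45 mm of the clamp at rest, 26 wide, z 62 to 128. Its frame is the clamp's, shifted along -x by joint trigger. Hooked, or squeezed from above together with the handle behind it: 48 mm over both at rest, 31 fully squeezed. Only the trigger moves, the handle is rigid.
- bed_mid (a point): Point on the bed's top (z 34 mm), on its centre line, 72.5 mm from the heel jaw's face.
- foot_face (a point): Centre of the foot's pressing face, 55 mm above the bench.
- trigger_front (a point): Centre of the trigger blade's front face (the face towards the heel jaw), 22 mm below its top; moves with the trigger.
- handle_back (a point): Centre of the rear face (away from the jaws) of the rigid black handle, 26 wide, 14 thick, 22 mm below its top at z 128.
- bar (a joint): How far bar and far jaw have closed, in m: 0 widest (foot face 145 mm from the heel jaw's face), at most 0.085. With the cassette against the heel jaw the foot touches it at 0.065. Starts at 0 to 0.03. About 4 N of friction keeps it in place; under more pressure it slips back when the trigger is let go.
- trigger (a joint): Trigger travel in m: 0 at rest, 0.017 fully squeezed (clamp -x). A 2.4 to 4.5 N spring returns it. A one-way ratchet with 7 mm teeth drives the bar: a squeeze takes up 0 to 7 mm of slack, then pulls the bar one to one; on release the bar stays. A full stroke gives about 14 mm; release fully to gain new teeth.
- foot (a joint): How far the sprung foot is pushed into the far jaw, in m: 0 fully out, 0.016 fully in (crushing). Spring of 1 N per mm, so 8 N at half travel.
- bowl: Loose steel bowl, 100 mm across, 40 high; bystander.
- oil_bottle: Loose white bottle, 48 mm across, 100 high; bystander.
- brush: Loose white-handled brush, 150 mm long, lying on the bench; bystander.
There are look-alikes about, which are no part of the job. Leave any yellow look-alike of the cassette alone.

How it is judged:
By the outcome, as a careful person would: the job done as asked, in the order asked, and still so for the second after the job is handed in, while the arm keeps its last pose, push and grip.
It also fails if it takes over 72 s, if anything falls off the work surface, if the arm or the gripper's body presses on something with over 40 N, if the wrist force passes 120 N, or if a joint passes its speed limit or range.

## Working session

There is one attempt and no reset: what is moved stays moved. The work goes in short steps, Python scripts to look and compute and a tool call to move; the robot and the scene stay as the last step left them, time stands still between calls to the robot, and variables do not carry over. Pictures are saved under pics/ and viewed, at most 10 in all, crops included, and the job is handed in when it is done.

Besides the shell and the picture viewer there is one more tool, called in YAML: its name, and indented under it one key for each argument. move_arm: Moves the arm, as the interface text tells. Its arguments: {"type":"object","properties":{"increments":{"type":"array","items":{"type":"array"}},"grip_force":{"type":"number"}},"required":["increments"]}

```bash
ls; mkdir -p pics
cat > h.py <<'E'
import numpy as np, cv2
from station import ctrl
from scipy.spatial.transform import Rotation as R
def grab(n,f=None):
    o=ctrl.get_obs(); im=ctrl.grab_frame(n)
    if f: cv2.imwrite('pics/'+f,im)
    return o,im
def foc(m): return 240/np.tan(np.radians(m['fovy'])/2)
def Rt(o): q=o['orientation']; return R.from_quat([q[1],q[2],q[3],q[0]])
def ray(n,px,o=None):
    m=ctrl.camera_model(n); f=foc(m); d=np.array([px[0]-m['cx'],px[1]-m['cy']],float)
    if n!='wrist':
        v=np.array(m['view']); c=-v[:3,:3].T@v[:3,3]; return c, v[:3,:3].T@np.array([d[0]/f,d[1]/f,1])
    r=np.hypot(*d); th=r/f; dc=np.array([*(d/max(r,1e-9)*np.sin(th)),np.cos(th)])
    T=np.array(m['tool_from_camera']); Q=Rt(o).as_matrix()
    return np.array(o['position'])+Q@T[:3,3], Q@T[:3,:3]@dc
def at_z(n,px,z,o=None):
    c,d=ray(n,px,o); return c+d*(z-c[2])/d[2]
def proj(n,p,o=None):
    m=ctrl.camera_model(n); f=foc(m)
    if n!='wrist':
        v=np.array(m['view']); x=v[:3,:3]@p+v[:3,3]; return np.array([m['cx']+f*x[0]/x[2],m['cy']+f*x[1]/x[2]])
    T=np.array(m['tool_from_camera']); t=Rt(o).as_matrix().T@(np.array(p)-o['position'])
    x=T[:3,:3].T@(t-T[:3,3]); r=np.hypot(x[0],x[1]); th=np.arctan2(r,x[2])
    return np.array([m['cx'],m['cy']])+f*th*x[:2]/r
E
python3 - <<'E'
from h import *
for n in('top','side'):
    grab(n,n+'0.png'); m=ctrl.camera_model(n); print(n,m['fovy'],np.round(ray(n,(320,240)),3).tolist())
    for t in('cassette','clamp','heel','far_jaw','trigger_blade','foot_plate','bowl','oil_bottle','brush'):
        print(t,[(round(r['p'],2),[int(x) for x in r['rect']]) for r in ctrl.cut_out(t,n)][:3])
o=ctrl.get_obs();print(o,ctrl.grip_point_offset,Rt(o).as_matrix().round(3))
print(ctrl.camera_model('wrist'))
E
```

```text
pics
top 52.094684903472725 [[0.401, 0.028, 1.235], [0.082, 0.004, -0.997]]
cassette [(0.9, [186, 332, 225, 361]), (0.75, [169, 227, 204, 261]), (0.67, [296, 174, 415, 221])]
clamp [(0.93, [295, 173, 416, 219])]
heel [(0.49, [365, 181, 371, 199])]
far_jaw [(0.54, [298, 191, 315, 212])]
trigger_blade [(0.18, [296, 171, 414, 222])]
foot_plate []
bowl [(0.62, [193, 118, 233, 159]), (0.41, [167, 228, 206, 259])]
oil_bottle [(0.68, [450, 261, 473, 284]), (0.45, [380, 173, 393, 193])]
brush [(0.81, [324, 263, 384, 276])]
side 53.73068141805601 [[0.19, 0.81, 0.889], [0.241, -0.685, -0.688]]
cassette [(0.85, [225, 346, 272, 396]), (0.72, [250, 304, 295, 341]), (0.68, [156, 347, 199, 396])]
clamp [(0.87, [253, 172, 305, 271])]
heel [(0.57, [273, 203, 294, 221])]
far_jaw [(0.94, [258, 238, 280, 268]), (0.38, [254, 174, 306, 273])]
trigger_blade [(0.5, [280, 183, 288, 202])]
foot_plate []
bowl [(0.6, [139, 290, 180, 326])]
oil_bottle [(0.67, [366, 168, 387, 203])]
brush [(0.73, [326, 229, 354, 272])]
{'time_s': 1.0, 'q': array([-1.32858429e+00,  3.13194425e-01,  4.60831308e-02,  1.30364212e+00,
[... 421 characters left out ...]
contact_force': array([-0.55694251, -0.94389261, -0.6038983 ]), 'moment': array([ 0.04025078, -0.01711594,  0.01440601]), 'gripper_force': 0.0, 'grip_width': 0.08526407105788567} -0.0187 [[ 0.928  0.373  0.   ]
 [ 0.373 -0.928 -0.   ]
 [-0.     0.    -1.   ]]
{'fovy': 65.70646984690485, 'cx': 315.50015686344085, 'cy': 241.2417327727083, 'tool_from_camera': array([[-8.62570963e-04, -9.63011449e-01, -2.69459096e-01,
         6.89643716e-02],
       [ 9.99999240e-01, -1.06797851e-03,  6.15697246e-04,
         9.56198737e-04],
       [-8.80700021e-04, -2.69458360e-01,  9.63011639e-01,
        -1.43944425e-01],
       [ 0.00000000e+00,  0.00000000e+00,  0.00000000e+00,
         1.00000000e+00]])}
```

View pics/top0.png

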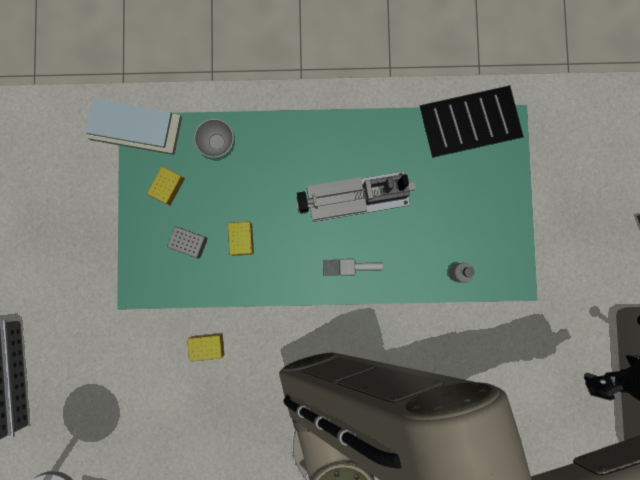

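View pics/side0.png

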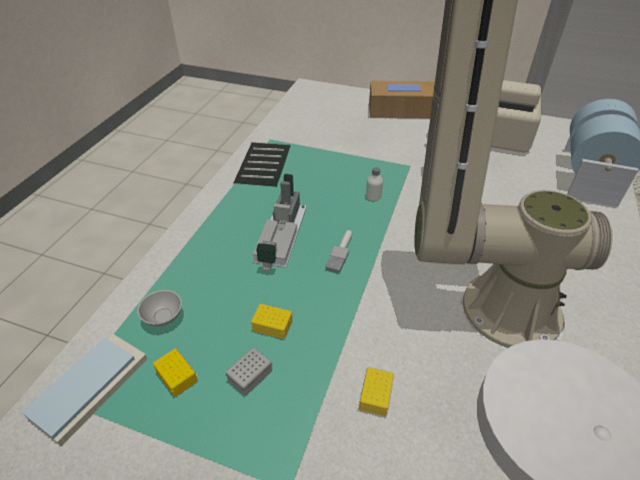

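The real cassette is the grey dotted box at top (187,242) / side (249,370). The look-alikes are yellow, at top (166,185), (240,238) and (205,347). The clamp is at top (355,197), with its far jaw at (304,201) and its handle at about (403,185). I'll check this in one close crop.

Run:
```python
from h import *
im=cv2.imread('pics/top0.png')
a=cv2.resize(im[150:240,285:425],None,fx=5,fy=5,interpolation=cv2.INTER_CUBIC)
b=cv2.resize(im[217:267,157:217],None,fx=4,fy=4,interpolation=cv2.INTER_CUBIC)
c=np.zeros((600,700,3),np.uint8); c[:450]=a; c[450:600,:240]=b[25:175]
cv2.imwrite('pics/crop.png',c)
# cassette: grey, in region; mean mask side & top
grab('top')
for r in ctrl.cut_out('cassette','top'):
    if abs(r['rect'][0]-169)<12:
        m=r['mask'].astype(np.uint8); (c,s,a)=cv2.minAreaRect(cv2.findNonZero(m)); print(c,s,a)
        P=[at_z('top',p,.038) for p in cv2.boxPoints((c,s,a))]; print(np.round(P,3).tolist(), np.mean(P,0).round(4))
for n,p,z in(('far jaw',(303,201),.084),('handle',(404,183),.128),('heel',(367,188),.084),('basecorner TL',(308,186),.034),('bed BL',(313,219),.034)): print(n,at_z('top',p,z).round(4))
```

```text
(187.69952392578125, 241.89108276367188) (36.44356918334961, 24.760892868041992) 23.498567581176758
[[0.493, 0.41, 0.038], [0.549, 0.385, 0.038], [0.511, 0.304, 0.038], [0.456, 0.328, 0.038]] [0.5023 0.3566 0.038 ]
far jaw [0.5895 0.0709 0.084 ]
handle [ 0.6187 -0.1618  0.128 ]
heel [ 0.6173 -0.0813  0.084 ]
basecorner TL [0.6349 0.0597 0.034 ]
bed BL [0.5524 0.0489 0.034 ]
```

View pics/crop.png

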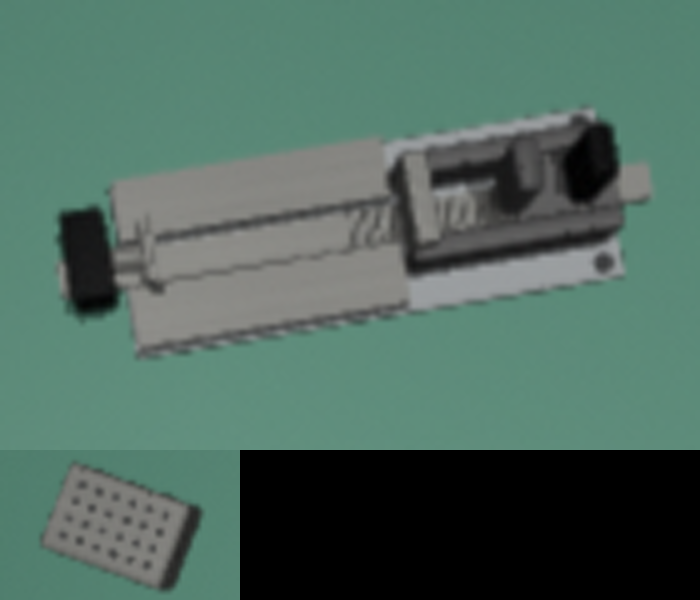

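The crop confirms it: a grey perforated cassette with a 6x4 dot lid. The bed corners are at crop (112,185), (138,350), (383,140) and (408,303). Now I'll move towards the cassette.

move_arm:
  increments:
    - [[0, 0, 0], [38, -31.5, 0], 85]
    - [[0, 0, 0], [38, -31.5, 0], 85]
    - [[0, 0, 0], [38, -31.5, 0], 85]
    - [[0, 0, 0], [38, -31.5, 0], 85]
    - [[0, 0, 0], [38, -31.5, 0], 85]
    - [[0, 0, 0], [38, -31.5, 0], 85]
    - [[0, 0, 0], [38, -31.5, 0], 85]
    - [[0, 0, 0], [38, -31.5, 0], 85]
    - [[0, 0, 0], [38, -31.5, 0], 85]
    - [[0, 0, 0], [38, -31.5, 0], 85]

```text
time_s: 2.1
position: [0.4502, -0.0979, 0.2317]
orientation: [0.0, 0.982, 0.19, 0.0]
contact_force: [1.1, -0.8, -0.3]
grip_width: 0.0853
gripper_force: 0.0
```

move_arm:
  increments:
    - [[0, 0, 0], [19, -38.5, 0], 85]
    - [[0, 0, 0], [19, -38.5, 0], 85]
    - [[0, 0, 0], [19, -38.5, 0], 85]
    - [[0, 0, 0], [19, -38.5, 0], 85]
    - [[0, 0, 0], [19, -38.5, 0], 85]
    - [[0, 0, 0], [19, -38.5, 0], 85]
    - [[0, 0, 0], [19, -38.5, 0], 85]
    - [[0, 0, 0], [19, -38.5, 0], 85]
    - [[0, 0, 0], [19, -38.5, 0], 85]
    - [[0, 0, 0], [19, -38.5, 0], 85]

```text
time_s: 3.1
position: [0.4897, 0.3119, 0.2314]
orientation: [-0.009, 0.978, 0.209, -0.002]
contact_force: [-0.1, -0.5, 0.8]
grip_width: 0.0851
gripper_force: 0.0
```

move_arm:
  increments:
    - [[0, 0, -0.131], [0, 0, 0], 85]
    - [[0, 0, -0.131], [0, 0, 0], 85]
    - [[0, 0, -0.131], [0, 0, 0], 85]
    - [[0, 0, -0.131], [0, 0, 0], 85]
    - [[0, 0, -0.131], [0, 0, 0], 85]
    - [[0, 0, -0.131], [0, 0, 0], 85]
    - [[0, 0, 0], [0, 0, 0], 85]

```text
time_s: 3.8
position: [0.4906, 0.3089, 0.2313]
orientation: [-0.008, 0.825, 0.566, 0.001]
contact_force: [0.4, -0.8, 0.0]
grip_width: 0.0852
gripper_force: 0.0
```

Run:
```python
from h import *
o,im=grab('wrist','w1.png'); print(o['position'],o['q'],Rt(o).as_matrix()[:,0])
m=max(ctrl.cut_out('cassette','wrist'),key=lambda r:r['p']*r['mask'].sum())
c=max(cv2.findContours(m['mask'].astype(np.uint8),0,2)[0],key=cv2.contourArea)
print(m['p'],m['rect'])
# lid = bright part of mask; project hull to lid height
P=np.array([at_z('wrist',p,.038,o)[:2] for p in c[:,0]])
(c0,s,a)=cv2.minAreaRect((P*1000).astype(np.float32)); print(c0,s,a)
```

```text
[0.49059709 0.30894094 0.23134236] [0.41482627 0.32137861 0.05745219 1.30710926 0.01669873 2.35428292] [0.36040848 0.93272169 0.01166086]
0.93 [275.1, 116.7, 340.5, 197.7]
(503.1264953613281, 362.5833740234375) (79.16387939453125, 55.79661560058594) 68.97700500488281
```

View pics/w1.png

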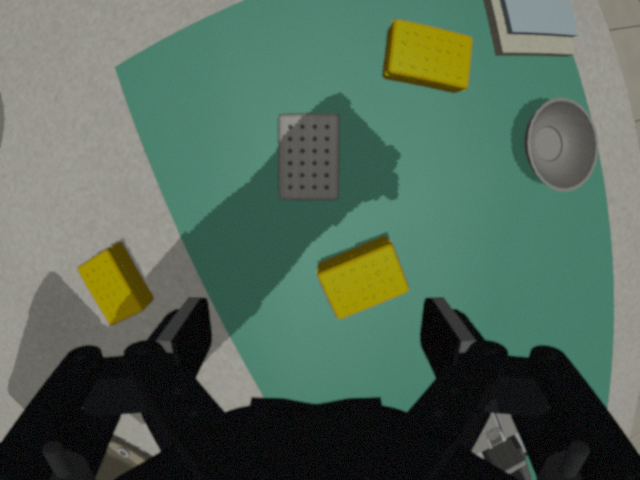

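The wrist picture shows the grey cassette at (308,156), square to the tool, with clear space around it. Next I'll work out the approach.

```bash
cat >> h.py <<'E'
def plan(p,ang,o=None):
    o=o or ctrl.get_obs(); Q=Rt(o); a=np.radians(ang)
    D=R.from_matrix(np.array([[np.cos(a),np.sin(a),0],[np.sin(a),-np.cos(a),0],[0,0,-1.]]))
    w=(Q.inv()*D).as_rotvec(); s=Q.inv().apply(np.array(p)-o['position'])*1000
    s2=D.inv().apply(np.array(p)-o['position'])*1000
    print('rot',w.round(4),'shift now',s.round(1),'shift after rot',s2.round(1))
E
python3 - <<'E'
from h import *
plan([.5031,.3626,.10],69.0)
plan([.5031,.3626,.007],69.0)
def L(x,y,z=.034): return at_z('top',(285+x/5,150+y/5),z)[:2]
q=[L(112,185),L(138,350),L(383,140),L(408,303)]; print(np.round(q,4))
f=(q[0]+q[1])/2;n=(q[2]+q[3])/2; d=f-n; print(np.hypot(*d),np.degrees(np.arctan2(d[1],d[0])),np.hypot(*(q[0]-q[1])),f,n,(f+n)/2)
print('heel face top',L(430,150,.084),L(440,240,.084),'farjaw',L(62,212,.084),L(103,207,.084),L(118,305,.084))
E
```

```text
rot [-0.012  -0.0117 -0.0056] shift now [ 53.   -6.3 132. ] shift after rot [ 54.6  -7.6 131.3]
rot [-0.012  -0.0117 -0.0056] shift now [ 51.9  -5.2 225. ] shift after rot [ 54.6  -7.6 224.3]
[[ 0.6324  0.0612]
 [ 0.55    0.05  ]
 [ 0.652  -0.0734]
 [ 0.5704 -0.0835]]
0.13556390328340887 98.49214532204348 0.08318032557898337 [0.59118339 0.05559081] [ 0.61120263 -0.07848678] [ 0.60119301 -0.01144798]
heel face top [ 0.63626231 -0.09136604] [ 0.59305439 -0.09485738] farjaw [0.6103401  0.08376567] [0.61231082 0.06429683] [0.56536713 0.0580981 ]
```

move_arm:
  increments:
    - [[-0.012, -0.0117, -0.0056], [0, 0, 0], 85]
    - [[0, 0, 0], [27, -4, 40], 85]
    - [[0, 0, 0], [27.6, -3.6, 40], 85]
    - [[0, 0, 0], [0, 0, 40], 85]
    - [[0, 0, 0], [0, 0, 40], 85]
    - [[0, 0, 0], [0, 0, 14], 85]
    - [[0, 0, 0], [0, 0, 0], 85]
    - [[0, 0, 0], [0, 0, 0], 85]

```text
time_s: 4.7
position: [0.5039, 0.3631, 0.0589]
orientation: [0.0, 0.823, 0.567, 0.001]
contact_force: [0.6, 0.7, 0.4]
grip_width: 0.0852
gripper_force: 0.0
```

Run:
```python
from h import *
o,im=grab('wrist')
for r in ctrl.cut_out('cassette','wrist'):
    P=np.array([at_z('wrist',p,.038,o)[:2] for p in cv2.findNonZero(r['mask'].astype(np.uint8))[:,0]])
    print(round(r['p'],2),r['rect'],cv2.minAreaRect((P*1000).astype(np.float32)))
plan([.5031,.3626,.006],69.0)
```

```text
0.77 [1.3, 361.0, 51.9, 425.8] ((262.5889892578125, 356.1651916503906), (104.2588882446289, 26.732566833496094), 20.516117095947266)Traceback (most recent call last):
  File "<stdin>", line 4, in <module>
  File "h.py", line 18, in at_z
    c,d=ray(n,px,o); return c+d*(z-c[2])/d[2]
        ~~~^^^^^^^^
  File "h.py", line 11, in ray
    m=ctrl.camera_model(n); f=foc(m); d=np.array([px[0]-m['cx'],px[1]-m['cy']],float)
ValueError: time passes only in moves, steps and waits
```

move_arm:
  increments:
    - [[0, 0, 0], [-0.5, -0.5, 25], 85]
    - [[0, 0, 0], [0, 0, 20], 85]
    - [[0, 0, 0], [0, 0, 8], 85]
    - [[0, 0, 0], [0, 0, 0], 60]
    - [[0, 0, 0], [0, 0, 0], 50]
    - [[0, 0, 0], [0, 0, 0], 50]
    - [[0, 0, 0], [0, 0, 0], 50]
    - [[0, 0, 0], [0, 0, 0], 50]
    - [[0, 0, 0], [0, 0, 0], 50]
  grip_force: 35

```text
time_s: 5.7
position: [0.5032, 0.363, 0.0061]
orientation: [0.0, 0.823, 0.568, 0.001]
contact_force: [-1.1, -0.8, 6.0]
grip_width: 0.0555
gripper_force: 39.9
```

move_arm:
  increments:
    - [[0, 0, 0], [0, 0, -10], 50]
    - [[0, 0, 0], [0, 0, -30], 50]
    - [[0, 0, 0], [0, 0, -40], 50]
    - [[0, 0, 0], [0, 0, -40], 50]
    - [[0, 0, 0], [0, 0, -30], 50]
    - [[0, 0, -0.129], [0, 0, 0], 50]
    - [[0, 0, -0.129], [0, 0, 0], 50]
    - [[0, 0, -0.129], [0, 0, 0], 50]
    - [[0, 0, -0.128], [0, 0, 0], 50]
    - [[0, 0, 0], [0, 0, 0], 50]

```text
time_s: 6.7
position: [0.502, 0.3621, 0.1544]
orientation: [0.0, 0.651, 0.759, -0.0]
contact_force: [0.1, 0.1, -3.4]
grip_width: 0.0556
gripper_force: 38.8
```

Run:
```python
from h import *
plan([.6008,-.009,.16],98.49)
```

```text
rot [-0.0005  0.0005  0.0038] shift now [-381.8   41.5   -5.4] shift after rot [-381.6   43.    -5.6]
```

move_arm:
  increments:
    - [[0, 0, 0.004], [-42, 5, 0], 50]
    - [[0, 0, 0], [-42, 5, 0], 50]
    - [[0, 0, 0], [-42, 5, 0], 50]
    - [[0, 0, 0], [-42, 5, 0], 50]
    - [[0, 0, 0], [-42, 5, 0], 50]
    - [[0, 0, 0], [-42, 4.5, 0], 50]
    - [[0, 0, 0], [-42, 4.5, 0], 50]
    - [[0, 0, 0], [-42, 4.5, 0], 50]
    - [[0, 0, 0], [-45.6, 4.5, 0], 50]
    - [[0, 0, 0], [0, 0, 0], 50]

```text
time_s: 7.7
position: [0.6026, -0.0145, 0.1544]
orientation: [0.001, 0.657, 0.754, -0.001]
contact_force: [-1.0, 1.4, -3.2]
grip_width: 0.0554
gripper_force: 38.8
```

Run:
```python
from h import *
o,im=grab('wrist','w2.png')
plan([.6008,-.009,.0405],98.49)
for t in('far_jaw','foot_plate','clamp','cassette'): print(t,[(round(r['p'],2),r['rect']) for r in ctrl.cut_out(t,'wrist')])
```

```text
rot [ 0.0001  0.0004 -0.0086] shift now [  3.   -0.4 113.7] shift after rot [  2.9  -0.4 113.7]
far_jaw [(0.84, [275.6, 84.9, 356.6, 160.9])]
foot_plate [(0.68, [289.2, 154.6, 343.9, 162.3]), (0.48, [231.9, 211.2, 402.0, 402.8])]
clamp [(0.87, [256.9, 84.5, 377.3, 209.3])]
cassette [(0.69, [231.5, 211.1, 399.9, 403.1]), (0.2, [121.2, 440.4, 145.7, 474.7])]
```

View pics/w2.png

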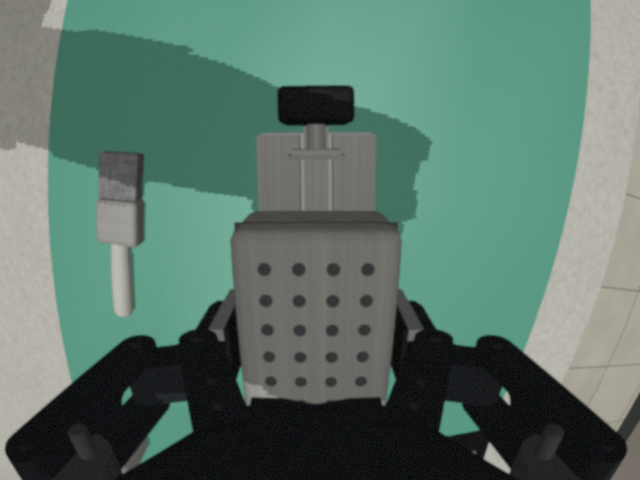

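The picture shows the cassette held square at (316,300). The bed's far corners are at about (257,134) and (376,134), the far jaw is at (316,105), and the foot plate's face edge is near y=158.

Run:
```python
from h import *
o=ctrl.get_obs()
c=np.array([.6012,-.0114]); a=np.radians(98.49); X=np.array([np.cos(a),np.sin(a)]); Y=np.array([-np.sin(a),np.cos(a)])
for n,p,z in(('L',(257.5,134),.034),('R',(376,134),.034),('jawL',(279,121),.084),('jawR',(354,121),.084),('footL',(289.5,158),.072),('footR',(343.5,157.5),.072),('bedL',(257.5,205),.034),('bedR',(375.5,205),.034)):
    w=at_z('wrist',p,z,o)[:2]; d=w-c; print(n,w.round(4),'clamp x,y mm',(70+1000*d@X).round(1),(1000*d@Y).round(1))
```

```text
L [0.5503 0.0577] clamp x,y mm 145.9 40.1
R [0.6332 0.07  ] clamp x,y mm 145.8 -43.7
jawL [0.5694 0.067 ] clamp x,y mm 152.2 19.9
jawR [0.6116 0.0733] clamp x,y mm 152.2 -22.8
footL [0.5776 0.0459] clamp x,y mm 130.1 14.9
footR [0.6099 0.051 ] clamp x,y mm 130.4 -17.8
bedL [0.5567 0.0068] clamp x,y mm 94.5 41.4
bedR [0.6415 0.0193] clamp x,y mm 94.4 -44.4
```

Run:
```python
from h import *
o=ctrl.get_obs()
P=np.array([at_z('top',(157+x/4,217+(y-425)/4),.038)[:2] for x,y in((75,463),(197,507),(165,588),(43,543))])
print(P.round(4).tolist(),P.mean(0).round(4),np.linalg.norm(P-np.roll(P,1,0),axis=1))
z=o['position'][2]-.0061+.038
for p in((234,232),(396,224),(316,222),(316,212)):
    print(p,(Rt(o).inv().apply(at_z('wrist',p,z,o)-o['position'])*1000).round(1))
cv2.imwrite('pics/c2.png',cv2.resize(cv2.imread('pics/w2.png')[120:250,220:410],None,fx=4,fy=4,interpolation=cv2.INTER_CUBIC))
# side camera: cassette & bed
im=cv2.imread('pics/side0.png'); s=cv2.resize(im[165:280,240:320],None,fx=5,fy=5,interpolation=cv2.INTER_CUBIC); t=cv2.resize(im[340:400,215:285],None,fx=5,fy=5,interpolation=cv2.INTER_CUBIC)
c=np.zeros((575,760,3),np.uint8); c[:,:400]=s; c[:300,400:750]=t; cv2.imwrite('pics/c3.png',c)
```

```text
[[0.5407, 0.3858], [0.512, 0.3111], [0.4628, 0.3308], [0.4919, 0.4054]] [0.5019 0.3583] [0.05253497 0.08004428 0.05301124 0.0800282 ]
(234, 232) [ 39.1 -24.9 -31.9]
(396, 224) [ 41.7  26.2 -31.9]
(316, 222) [ 42.2   1.  -31.9]
(316, 212) [ 45.4   1.  -31.9]
```

View pics/c2.png

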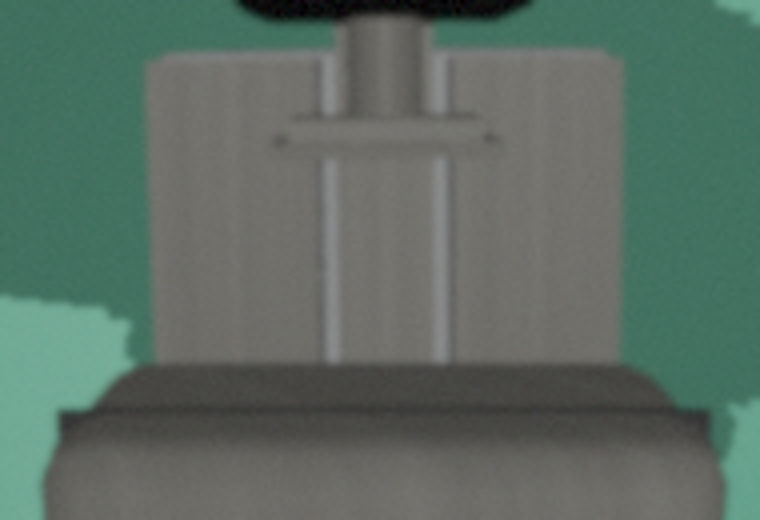

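View pics/c3.png

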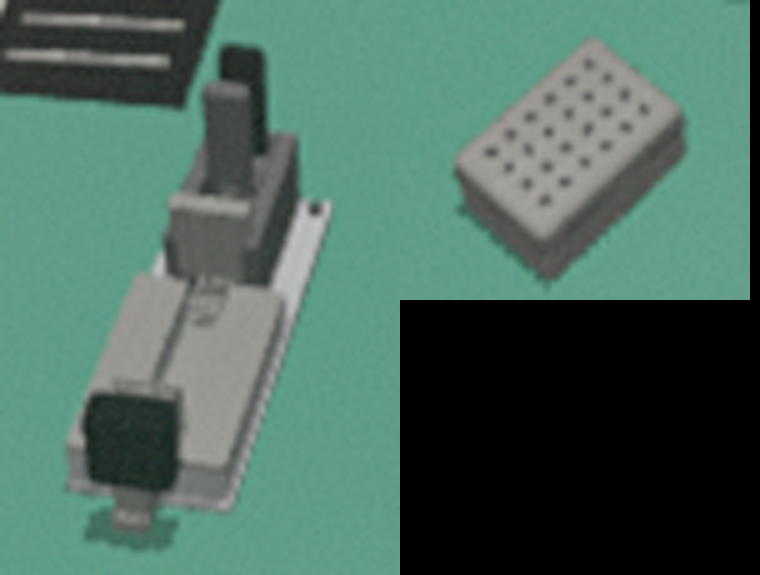

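Run:
```python
from h import *
P=np.array([at_z('side',(215+(x-400)/5,340+y/5),.038)[:2] for x,y in((592,38),(686,112),(545,243),(456,168))])
print('cass',P.round(4).tolist(),P.mean(0).round(4),np.linalg.norm(P-np.roll(P,1,0),axis=1).round(4))
P=np.array([at_z('side',(240+x/5,165+y/5),.034)[:2] for x,y in((68,440),(135,272),(285,292),(222,468))])
print('bed',P.round(4).tolist(),P.mean(0).round(4),np.linalg.norm(P-np.roll(P,1,0),axis=1).round(4))
o=ctrl.get_obs(); z=o['position'][2]-.0061+.038
for p in((316,222),(316,403),(316,398)): print((Rt(o).inv().apply(at_z('wrist',p,z,o)-o['position'])*1000).round(1))
# wrist view of table top corner markers vs top: use brush & yellow boxes
w=cv2.imread('pics/w1.png');
```

```text
cass [[0.5113, 0.3205], [0.4597, 0.3398], [0.4883, 0.4124], [0.5367, 0.3948]] [0.499  0.3669] [0.0785 0.0551 0.078  0.0515]
bed [[0.6337, 0.0609], [0.6549, -0.0703], [0.5707, -0.0823], [0.5518, 0.0531]] [ 0.6028 -0.0097] [0.0823 0.1329 0.085  0.1366]
[ 42.2   1.  -31.9]
[-28.6   1.  -31.9]
[-26.    1.  -31.9]
```

move_arm:
  increments:
    - [[0, 0, -0.0086], [1.5, 0.4, 15], 50]
    - [[0, 0, 0], [1.5, 0.4, 25], 50]
    - [[0, 0, 0], [0, 0, 30], 50]
    - [[0, 0, 0], [0, 0, 20], 50]
    - [[0, 0, 0], [0, 0, 10], 50]
    - [[0, 0, 0], [0, 0, 5], 50]
    - [[0, 0, 0], [0, 0, 0], 50]

```text
time_s: 8.65
position: [0.6014, -0.005, 0.0494]
orientation: [-0.0, 0.649, 0.76, -0.0]
contact_force: [0.8, 0.1, -2.7]
grip_width: 0.0554
gripper_force: 38.7
```

Run:
```python
from h import *
o,im=grab('wrist')
c=cv2.resize(im[60:260,180:440],None,fx=3,fy=3,interpolation=cv2.INTER_CUBIC); cv2.imwrite('pics/c4.png',c)
print(o['position'],o['contact_force']); plan([.6008,-.009,.0405],98.49)
```

```text
[ 0.60141894 -0.0049595   0.04943144] [ 0.78925106  0.06954189 -2.74948288]
rot [0.0012 0.0004 0.0086] shift now [-3.5 -1.8  9.7] shift after rot [-3.6 -1.8  9.7]
```

View pics/c4.png

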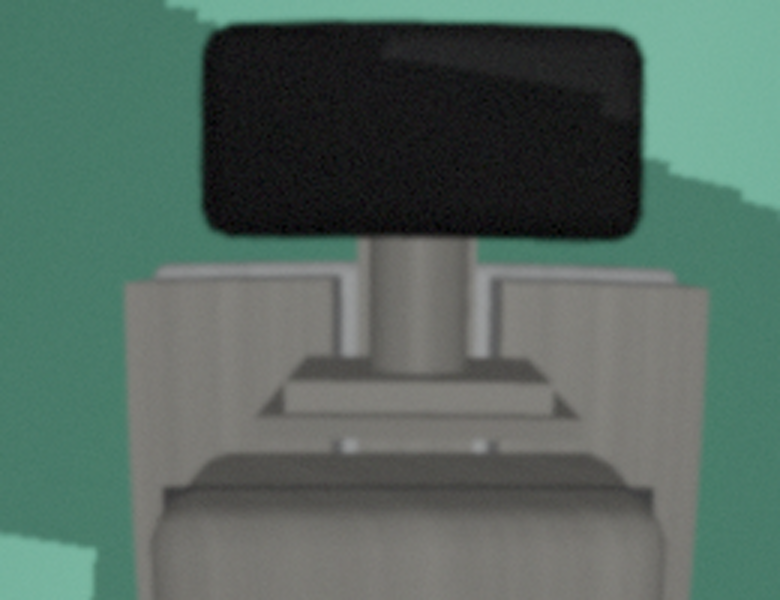

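The crop shows the foot plate's top front edge at crop y≈414, the cassette lid edge at y≈489, its bottom edge at y≈454 and the bed's far edge at y≈284. The cassette is close to the foot but clear of it.

Run:
```python
from h import *
o=ctrl.get_obs(); z=o['position'][2]-.0061
for n,x,y,h in(('foottop',420,415,.072),('footbackL',420,382,.072),('footbottom',420,440,.038),('lid',410,488,z+.038),('bottom',405,454,z),('bedL',125,283,.034),('bedR',709,289,.034),('jawnear',420,237,.084),('jawL',203,200,.084),('jawR',642,200,.084),('footL',283,412,.072),('footR',554,414,.072),('lidL',165,487,z+.038),('lidR',653,489,z+.038)):
    print(n,(Rt(o).inv().apply(at_z('wrist',(180+x/3,60+y/3),h,o)-o['position'])*1000).round(1))
```

```text
foottop [ 48.    2.4 -21.8]
footbackL [ 51.7   2.4 -21.9]
footbottom [39.   2.8 12.2]
lid [ 42.    1.2 -31.9]
bottom [38.1  0.7  6.1]
bedL [ 62.  -40.   16.1]
bedR [61.1 45.1 16.2]
jawnear [ 67.7   2.2 -33.9]
jawL [ 71.7 -19.1 -33.9]
jawR [ 71.8  24.2 -33.8]
footL [ 48.4 -12.8 -21.9]
footR [ 48.2  17.3 -21.8]
lidL [ 42.2 -24.4 -31.9]
lidR [ 42.   26.7 -31.9]
```

move_arm:
  increments:
    - [[0, 0, 0.008], [-2, 0.7, 0], 50]
    - [[0, 0, 0], [-1.5, 0.5, 0], 50]
    - [[0, 0, 0], [0, 0, 4], 50]
    - [[0, 0, 0], [0, 0, 3], 50]
    - [[0, 0, 0], [0, 0, 1], 50]
    - [[0, 0, 0], [0, 0, 0.5], 50]
    - [[0, 0, 0], [0, 0, 0], 50]

```text
time_s: 9.4
position: [0.603, -0.0089, 0.0407]
orientation: [-0.0, 0.653, 0.758, -0.0]
contact_force: [0.0, -0.4, -2.9]
grip_width: 0.0554
gripper_force: 38.8
```

move_arm:
  increments:
    - [[0, 0, 0], [0, 0, 0.3], 50]
    - [[0, 0, 0], [0, 0, 0.3], 50]
    - [[0, 0, 0], [0, 0, 0], 50]
    - [[0, 0, 0], [0, 0, 0], 50]

```text
time_s: 9.8
position: [0.6032, -0.0089, 0.0403]
orientation: [0.0, 0.653, 0.758, 0.0]
contact_force: [-0.0, -0.3, -4.5]
grip_width: 0.0551
gripper_force: 38.7
```

move_arm:
  increments:
    - [[0, 0, 0], [0, 0, 0.4], 50]
    - [[0, 0, 0], [0, 0, 0.4], 50]
    - [[0, 0, 0], [0, 0, 0], 50]
    - [[0, 0, 0], [0, 0, 0], 50]

```text
time_s: 10.2
position: [0.6033, -0.0089, 0.0401]
orientation: [0.0, 0.653, 0.758, 0.0]
contact_force: [-2.5, -0.5, 4.8]
grip_width: 0.0553
gripper_force: 39.7
```

move_arm:
  increments:
    - [[0, 0, 0], [0, 0, 0], 58]
    - [[0, 0, 0], [0, 0, 0], 64]
    - [[0, 0, 0], [0, 0, 0], 72]
    - [[0, 0, 0], [0, 0, 0], 80]
    - [[0, 0, 0], [0, 0, -20], 80]
    - [[0, 0, 0], [0, 0, -40], 80]
    - [[0, 0, 0], [0, 0, -40], 80]
    - [[0, 0, 0], [0, 0, -40], 80]
    - [[0, 0, 0], [0, 0, -30], 80]
    - [[0, 0, 0], [0, 0, 0], 80]

```text
time_s: 11.2
position: [0.6059, -0.0092, 0.2149]
orientation: [0.004, 0.653, 0.758, 0.003]
contact_force: [-0.0, 0.8, 0.4]
grip_width: 0.0798
gripper_force: 0.0
```

Run:
```python
from h import *
plan([.6177,-.1053,.2],98.49)
```

```text
rot [0.009  0.0027 0.0001] shift now [-96.7  -2.7  15.2] shift after rot [-96.7  -2.5  14.9]
```

move_arm:
  increments:
    - [[0.009, 0.0027, 0], [-20, -0.5, 0], 0]
    - [[0, 0, 0], [-30, -1, 5], 0]
    - [[0, 0, 0], [-30, -1, 10], 0]
    - [[0, 0, 0], [-16.7, 0, 0], 0]
    - [[0, 0, 0], [0, 0, 0], 0]
    - [[0, 0, 0], [0, 0, 0], 0]
    - [[0, 0, 0], [0, 0, 0], 0]
    - [[0, 0, 0], [0, 0, 0], 0]

```text
time_s: 12.0
position: [0.6149, -0.1037, 0.1947]
orientation: [-0.004, 0.652, 0.758, -0.002]
contact_force: [-0.1, -0.0, 0.1]
grip_width: -0.0001
gripper_force: 0.0
```

Run:
```python
from h import *
o,im=grab('wrist','w5.png')
plan([.6177,-.1053,.09],98.49)
```

```text
rot [-0.0085 -0.0027  0.0015] shift now [ -2.2   3.4 104.7] shift after rot [ -2.    2.5 104.7]
```

View pics/w5.png

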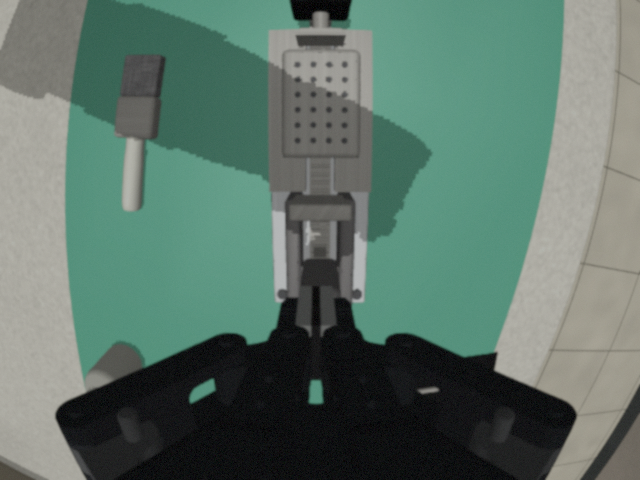

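The picture shows the cassette flat on the bed at (321,103), centred and square, with a gap to the foot at y≈40. The heel top is at y≈198-218 and the fingertips are at (320,265).

Run:
```python
from h import *
o=ctrl.get_obs()
for n,p,h in(('heelfront',(320,197),.084),('heelback',(320,208),.084),('lidnear',(320,156),.072),('lidfar',(320,51),.072),('foottop',(320,38),.072),('bedfarL',(270,31),.034),('bedfarR',(372,31),.034),('bednear',(280,191),.034),('lidL',(283,105),.072),('lidR',(360,105),.072),('bedL',(269,105),.034),('bedR',(373,105),.034)):
    print(n,(Rt(o).inv().apply(at_z('wrist',p,h,o)-o['position'])*1000).round(1))
```

```text
heelfront [ 27.8   4.  110.7]
heelback [ 20.    4.1 110.7]
lidnear [ 55.7   4.2 122.8]
lidfar [132.3   4.2 123. ]
foottop [142.3   4.2 123. ]
bedfarL [160.2 -36.1 161.4]
bedfarR [160.4  47.2 160.7]
bednear [ 25.1 -28.5 161. ]
lidL [ 92.6 -22.  123.1]
lidR [ 92.8  32.5 122.7]
bedL [ 96.5 -36.7 161.3]
bedR [ 96.7  47.6 160.6]
```

move_arm:
  increments:
    - [[-0.0085, -0.0027, 0.0015], [0, 1.5, 0], 0]
    - [[0, 0, 0], [0, 2, 10], 0]
    - [[0, 0, 0], [0, 0, 30], 0]
    - [[0, 0, 0], [0, 0, 30], 0]
    - [[0, 0, 0], [0, 0, 20], 0]
    - [[0, 0, 0], [0, 0, 9], 0]
    - [[0, 0, 0], [0, 0, 4], 0]
    - [[0, 0, 0], [0, 0, 0], 0]
    - [[0, 0, 0], [0, 0, 0], 0]

```text
time_s: 12.95
position: [0.6191, -0.1046, 0.0924]
orientation: [0.001, 0.653, 0.757, 0.0]
contact_force: [0.3, -0.2, 0.3]
grip_width: -0.0
gripper_force: 0.0
```

move_arm:
  increments:
    - [[0, 0, 0], [-2, 0, 0], 0]
    - [[0, 0, 0], [-2, 0, 0], 0]
    - [[0, 0, 0], [-2, 0, 0], 0]
    - [[0, 0, 0], [0, 0, 0], 0]
    - [[0, 0, 0], [0, 0, 0], 0]

```text
time_s: 13.45
position: [0.6191, -0.1105, 0.0913]
orientation: [-0.0, 0.653, 0.757, -0.0]
contact_force: [-0.3, -0.1, 0.1]
grip_width: -0.0002
gripper_force: 0.0
```

move_arm:
  increments:
    - [[0, 0, 0], [-1, 0, 0], 0]
    - [[0, 0, 0], [-1, 0, 0], 0]
    - [[0, 0, 0], [-1, 0, 0], 0]
    - [[0, 0, 0], [0, 0, 0], 0]
    - [[0, 0, 0], [0, 0, 0], 0]

```text
time_s: 13.95
position: [0.6195, -0.113, 0.0912]
orientation: [-0.0, 0.653, 0.757, -0.0]
contact_force: [-0.4, 1.3, 0.4]
grip_width: -0.0001
gripper_force: 0.8
```

move_arm:
  increments:
    - [[0, 0, 0], [-2, 0, 0], 0]
    - [[0, 0, 0], [-2, 0, 0], 0]
    - [[0, 0, 0], [0, 0, 0], 0]
    - [[0, 0, 0], [0, 0, 0], 0]

```text
time_s: 14.35
position: [0.6199, -0.1159, 0.0912]
orientation: [-0.001, 0.653, 0.757, 0.001]
contact_force: [-0.6, 5.6, 1.7]
grip_width: -0.0002
gripper_force: 2.7
```

move_arm:
  increments:
    - [[0, 0, 0], [-2, 0, 0], 0]
    - [[0, 0, 0], [-2, 0, 0], 0]
    - [[0, 0, 0], [-2, 0, 0], 0]
    - [[0, 0, 0], [0, 0, 0], 0]
    - [[0, 0, 0], [0, 0, 0], 0]

```text
time_s: 14.85
position: [0.6207, -0.1215, 0.0912]
orientation: [-0.001, 0.653, 0.757, 0.001]
contact_force: [-0.1, 6.0, 1.4]
grip_width: -0.0002
gripper_force: 3.2
```

move_arm:
  increments:
    - [[0, 0, 0], [-2, 0, 0], 0]
    - [[0, 0, 0], [-2, 0, 0], 0]
    - [[0, 0, 0], [-1, 0, 0], 0]
    - [[0, 0, 0], [0, 0, 0], 0]
    - [[0, 0, 0], [0, 0, 0], 0]

```text
time_s: 15.35
position: [0.6213, -0.1257, 0.0912]
orientation: [-0.002, 0.653, 0.758, 0.001]
contact_force: [-1.2, 8.0, 1.7]
grip_width: -0.0
gripper_force: 4.3
```

Run:
```python
from h import *
o,im=grab('wrist','w6.png')
for t in('foot_plate','far_jaw','cassette'): print(t,[(round(r['p'],2),np.round(r['rect'],1).tolist()) for r in ctrl.cut_out(t,'wrist')])
```

```text
foot_plate [(0.69, [260.7, 181.5, 365.1, 216.9])]
far_jaw []
cassette [(0.78, [250.8, 1.3, 381.0, 121.2])]
```

move_arm:
  increments:
    - [[0, 0, 0], [-2, 0, 0], 0]
    - [[0, 0, 0], [-2, 0, 0], 0]
    - [[0, 0, 0], [0, 0, 0], 0]
    - [[0, 0, 0], [0, 0, 0], 0]

```text
time_s: 15.95
position: [0.6218, -0.1293, 0.0912]
orientation: [-0.002, 0.653, 0.758, 0.001]
contact_force: [-1.2, 9.3, 2.6]
grip_width: -0.0001
gripper_force: 4.9
```

Run:
```python
from h import *
a=cv2.imread('pics/w5.png'); o,im=grab('wrist','w7.png')
cv2.imwrite('pics/cmp.png',np.vstack([cv2.imread('pics/w6.png')[0:240,150:470],im[0:240,150:470]]))
```

```text
(no output)
```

View pics/cmp.png

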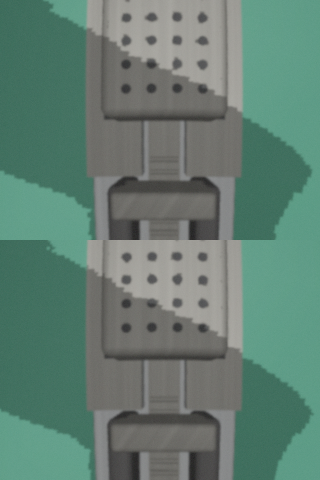

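The stacked crops show the cassette still in place and the heel unobstructed. From here I'll track numerically, using force, TCP and edge positions.

move_arm:
  increments:
    - [[0, 0, 0], [-1, 0, 0], 0]
    - [[0, 0, 0], [0, 0, 0], 0]
    - [[0, 0, 0], [0, 0, 0], 0]

```text
time_s: 16.3
position: [0.6219, -0.1297, 0.0912]
orientation: [-0.002, 0.652, 0.758, 0.002]
contact_force: [-0.1, 11.0, 3.0]
grip_width: 0.0004
gripper_force: 5.7
```

move_arm:
  increments:
    - [[0, 0, 0], [-1, 0, 0], 0]
    - [[0, 0, 0], [0, 0, 0], 0]
    - [[0, 0, 0], [0, 0, 0], 0]

```text
time_s: 16.6
position: [0.6218, -0.1297, 0.0912]
orientation: [-0.003, 0.652, 0.758, 0.002]
contact_force: [-1.2, 14.4, 4.5]
grip_width: 0.0
gripper_force: 7.1
```

move_arm:
  increments:
    - [[0, 0, 0], [5, 0, 0], 0]
    - [[0, 0, 0], [6, 0, 0], 0]
    - [[0, 0, 0], [6, 0, 0], 0]
    - [[0, 0, 0], [5, 0, 0], 0]
    - [[0, 0, 0], [1, 0, 0], 0]
    - [[0, 0, 0], [0, 0, 0], 0]
    - [[0, 0, 0], [0, 0, 0], 0]

```text
time_s: 17.3
position: [0.6194, -0.1119, 0.0914]
orientation: [0.0, 0.654, 0.757, -0.0]
contact_force: [0.6, -0.2, 0.8]
grip_width: -0.0002
gripper_force: 0.0
```

```bash
cat > t.py <<'E'
from h import *
o,im=grab('wrist')
rs=[r for r in ctrl.cut_out('cassette','wrist') if 200<np.mean(r['rect'][::2])<440]
for r in rs[:2]:
    p=((r['rect'][0]+r['rect'][2])/2,r['rect'][3]); w=at_z('wrist',p,.072,o)
    X=np.array([np.cos(np.radians(98.49)),np.sin(np.radians(98.49)),0]); print(round(r['p'],2),np.round(r['rect'],1),'near edge along clamp x (mm, arb 0)',round(1000*(w-[.6177,-.1053,0])@X-25,1))
plan([.6188,-.1108,.091],98.49,o)
E
python3 t.py
```

```text
0.67 [249.9   2.7 378.7 154.2] near edge along clamp x (mm, arb 0) 29.3
0.66 [260.5 204.4 365.9 252.1] near edge along clamp x (mm, arb 0) -15.3
rot [-0.0002  0.0007 -0.002 ] shift now [ 1.1 -0.5  0.4] shift after rot [ 1.1 -0.5  0.4]
```

move_arm:
  increments:
    - [[0, 0, 0], [-3, 0, 0], 0]
    - [[0, 0, 0], [-4, 0, 0], 0]
    - [[0, 0, 0], [-4, 0, 0], 0]
    - [[0, 0, 0], [-4, 0, 0], 0]
    - [[0, 0, 0], [-3, 0, 0], 0]
    - [[0, 0, 0], [-2, 0, 0], 0]
    - [[0, 0, 0], [0, 0, 0], 0]
    - [[0, 0, 0], [0, 0, 0], 0]

```text
time_s: 18.2
position: [0.6217, -0.1286, 0.0913]
orientation: [-0.002, 0.653, 0.758, 0.001]
contact_force: [-0.2, 9.2, 2.4]
grip_width: -0.0001
gripper_force: 4.6
```

```bash
python3 t.py
```

```text
0.61 [250.4   2.6 377.3 148.8] near edge along clamp x (mm, arb 0) 14.9
rot [-0.0004 -0.0048  0.0003] shift now [18.  -0.3  0.3] shift after rot [18.  -0.3  0.3]
```

move_arm:
  increments:
    - [[0, 0, 0], [5, 0, 0], 0]
    - [[0, 0, 0], [6, 0, 0], 0]
    - [[0, 0, 0], [6, 0, 0], 0]
    - [[0, 0, 0], [3, 0, 0], 0]
    - [[0, 0, 0], [0, 0, 0], 0]
    - [[0, 0, 0], [0, 0, 0], 0]

```text
time_s: 18.9
position: [0.6194, -0.1117, 0.0913]
orientation: [0.0, 0.653, 0.757, -0.0]
contact_force: [-0.4, 0.1, 0.3]
grip_width: -0.0001
gripper_force: 0.0
```

move_arm:
  increments:
    - [[0, 0, 0], [-3, 0, 0], 0]
    - [[0, 0, 0], [-4, 0, 0], 0]
    - [[0, 0, 0], [-4, 0, 0], 0]
    - [[0, 0, 0], [0, 0, 0], 0]
    - [[0, 0, 0], [0, 0, 0], 0]

```text
time_s: 19.4
position: [0.6206, -0.1205, 0.0913]
orientation: [-0.001, 0.653, 0.757, 0.001]
contact_force: [0.1, 6.7, 2.3]
grip_width: 0.0001
gripper_force: 3.6
```

```bash
python3 t.py
```

```text
0.77 [251.6   8.2 379.9 181.7] near edge along clamp x (mm, arb 0) 8.4
rot [-0.0002 -0.0036 -0.0005] shift now [ 9.9 -0.3  0.3] shift after rot [ 9.9 -0.3  0.3]
```

move_arm:
  increments:
    - [[0, 0, 0], [-2, 0, 0], 0]
    - [[0, 0, 0], [-2, 0, 0], 0]
    - [[0, 0, 0], [0, 0, 0], 0]
    - [[0, 0, 0], [0, 0, 0], 0]

```text
time_s: 19.9
position: [0.6211, -0.1239, 0.0913]
orientation: [-0.002, 0.653, 0.758, 0.001]
contact_force: [-2.4, 9.2, 1.5]
grip_width: 0.0001
gripper_force: 4.5
```

```bash
python3 t.py
```

```text
0.75 [248.9   6.9 377.9 176.1] near edge along clamp x (mm, arb 0) 7.6
0.63 [271.    2.  353.3 287.8] near edge along clamp x (mm, arb 0) -45.1
rot [-0.0003 -0.0046 -0.    ] shift now [13.3 -0.3  0.3] shift after rot [13.3 -0.3  0.3]
```

move_arm:
  increments:
    - [[0, 0, 0], [-2, 0, 0], 0]
    - [[0, 0, 0], [-2, 0, 0], 0]
    - [[0, 0, 0], [0, 0, 0], 0]
    - [[0, 0, 0], [0, 0, 0], 0]

```text
time_s: 20.4
position: [0.6217, -0.1277, 0.0913]
orientation: [-0.002, 0.653, 0.758, 0.002]
contact_force: [-1.1, 9.3, 2.7]
grip_width: -0.0002
gripper_force: 4.8
```

```bash
python3 t.py
```

```text
0.85 [248.4   7.4 379.4 181.5] near edge along clamp x (mm, arb 0) 1.4
rot [-0.0001 -0.0049  0.0002] shift now [17.1 -0.4  0.4] shift after rot [17.1 -0.4  0.3]
```

move_arm:
  increments:
    - [[0, 0, 0], [-2, 0, 0], 0]
    - [[0, 0, 0], [0, 0, 0], 0]
    - [[0, 0, 0], [0, 0, 0], 0]

```text
time_s: 20.8
position: [0.6219, -0.1295, 0.0913]
orientation: [-0.002, 0.653, 0.758, 0.002]
contact_force: [-0.5, 10.4, 1.8]
grip_width: 0.0003
gripper_force: 5.0
```

```bash
python3 t.py
```

```text
0.66 [250.6   9.8 378.9 177.5] near edge along clamp x (mm, arb 0) 1.3
0.23 [269.3   0.  353.8   7.8] near edge along clamp x (mm, arb 0) 78.7
rot [-0.0002 -0.0051  0.0003] shift now [18.9 -0.3  0.4] shift after rot [18.9 -0.3  0.3]
```

move_arm:
  increments:
    - [[0, 0, 0], [5, 0, 0], 0]
    - [[0, 0, 0], [6, 0, 0], 0]
    - [[0, 0, 0], [6, 0, 0], 0]
    - [[0, 0, 0], [4, 0, 0], 0]
    - [[0, 0, 0], [0, 0, 0], 0]
    - [[0, 0, 0], [0, 0, 0], 0]

```text
time_s: 21.5
position: [0.6193, -0.1117, 0.0913]
orientation: [0.0, 0.653, 0.757, -0.0]
contact_force: [0.1, -0.4, -0.1]
grip_width: 0.0002
gripper_force: 0.0
```

```bash
python3 t.py
```

```text
0.68 [246.1  44.6 379.1 217.9] near edge along clamp x (mm, arb 0) 0.9
rot [-0.0004  0.0008 -0.0017] shift now [ 1.  -0.4  0.3] shift after rot [ 1.  -0.4  0.3]
```

move_arm:
  increments:
    - [[0, 0, 0], [-2, 0, 0], 0]
    - [[0, 0, 0], [-2, 0, 0], 0]
    - [[0, 0, 0], [0, 0, 0], 0]
    - [[0, 0, 0], [0, 0, 0], 0]

```text
time_s: 22.0
position: [0.6198, -0.1152, 0.0912]
orientation: [-0.0, 0.653, 0.757, -0.0]
contact_force: [0.0, 2.1, -0.0]
grip_width: 0.0004
gripper_force: 0.9
```

move_arm:
  increments:
    - [[0, 0, 0], [-2, 0, 0], 0]
    - [[0, 0, 0], [0, 0, 0], 0]
    - [[0, 0, 0], [0, 0, 0], 0]

```text
time_s: 22.3
position: [0.6198, -0.1158, 0.0912]
orientation: [-0.001, 0.653, 0.757, 0.001]
contact_force: [-0.5, 6.2, 1.1]
grip_width: -0.0003
gripper_force: 3.1
```

move_arm:
  increments:
    - [[0, 0, 0], [-2, 0, 0], 0]
    - [[0, 0, 0], [0, 0, 0], 0]
    - [[0, 0, 0], [0, 0, 0], 0]

```text
time_s: 22.6
position: [0.62, -0.117, 0.0913]
orientation: [-0.002, 0.653, 0.758, 0.001]
contact_force: [-0.3, 8.8, 2.6]
grip_width: -0.0002
gripper_force: 4.2
```

move_arm:
  increments:
    - [[0, 0, 0], [-2, 0, 0], 0]
    - [[0, 0, 0], [0, 0, 0], 0]
    - [[0, 0, 0], [0, 0, 0], 0]

```text
time_s: 22.9
position: [0.6202, -0.1184, 0.0912]
orientation: [-0.002, 0.653, 0.758, 0.001]
contact_force: [-0.9, 11.0, 2.6]
grip_width: -0.0001
gripper_force: 5.1
```

move_arm:
  increments:
    - [[0, 0, 0], [-2, 0, 0], 0]
    - [[0, 0, 0], [0, 0, 0], 0]
    - [[0, 0, 0], [0, 0, 0], 0]
    - [[0, 0, 0], [0, 0, 0], 0]

```text
time_s: 23.3
position: [0.6204, -0.1198, 0.0912]
orientation: [-0.002, 0.652, 0.758, 0.002]
contact_force: [-1.3, 12.2, 4.1]
grip_width: 0.0
gripper_force: 5.8
```

```bash
python3 t.py
python3 - <<'E'
from h import *
F=[]
for i in range(6): F.append(ctrl.get_obs()['contact_force']); ctrl.grab_frame('wrist')
print(np.mean(F,0).round(2),ctrl.get_obs()['position'].round(5))
im=ctrl.grab_frame('side'); cv2.imwrite('pics/s8.png',im)
for t in('far_jaw','foot_plate','cassette','heel'): print(t,[(round(r['p'],2),np.round(r['rect'],1).tolist()) for r in ctrl.cut_out(t,'side')])
E
```

```text
0.71 [249.5  28.3 379.2 199.8] near edge along clamp x (mm, arb 0) 1.1
rot [-0.0005 -0.0055  0.001 ] shift now [ 9.2 -0.2  0.3] shift after rot [ 9.2 -0.3  0.2]
[-1.1  11.92  3.56] [ 0.62042 -0.11984  0.09124]
far_jaw [(0.57, [261.5, 225.9, 282.5, 254.9])]
foot_plate []
cassette [(0.8, [359.8, 369.3, 393.6, 413.1]), (0.75, [250.9, 306.8, 294.9, 338.0]), (0.7, [155.5, 345.6, 198.7, 395.1]), (0.65, [266.7, 210.8, 292.0, 241.1])]
heel [(0.62, [273.1, 202.8, 291.7, 212.8]), (0.16, [328.5, 231.7, 351.7, 270.3])]
```

Run:
```python
from h import *
o,im=grab('wrist'); g=cv2.cvtColor(im,cv2.COLOR_BGR2GRAY).astype(int)
for a,b in((284,296),(338,350)): print(a,[int(v) for v in g[0:50,a:b].mean(1)])
print('below',[int(v) for v in g[180:240,284:296].mean(1)])
for r in(0,3,6,10,40): print(r,np.round(im[r,250:390:5].mean(1)).astype(int).tolist())
for y,z in((0,.084),(10,.084),(20,.084),(10,.072),(20,.072),(28,.072),(30,.072)): print(y,z,(Rt(o).inv().apply(at_z('wrist',(316,y),z,o)-o['position'])*1000).round(1))
```

```text
284 [10, 7, 6, 8, 9, 5, 7, 8, 9, 7, 8, 11, 43, 99, 144, 161, 164, 164, 161, 157, 156, 154, 153, 141, 105, 78, 94, 121, 136, 143, 146, 150, 156, 158, 159, 160, 160, 160, 159, 160, 160, 160, 160, 160, 160, 160, 159, 159, 159, 159]
338 [8, 7, 8, 7, 6, 6, 6, 4, 8, 6, 6, 10, 36, 84, 124, 144, 154, 158, 159, 157, 154, 154, 152, 139, 105, 77, 90, 119, 134, 140, 142, 145, 153, 158, 159, 159, 159, 159, 159, 160, 159, 159, 160, 160, 160, 160, 158, 154, 147, 142]
below [110, 110, 110, 110, 110, 110, 110, 111, 110, 110, 110, 110, 110, 109, 106, 103, 99, 95, 90, 83, 75, 69, 68, 68, 69, 71, 78, 88, 96, 101, 104, 106, 107, 107, 107, 106, 107, 106, 106, 106, 106, 106, 106, 106, 106, 106, 105, 106, 105, 105, 103, 99, 95, 90, 88, 88, 89, 91, 91, 90]
0 [153, 157, 158, 159, 43, 7, 0, 11, 4, 9, 11, 48, 95, 107, 72, 2, 11, 12, 12, 6, 5, 10, 146, 157, 156, 155, 153, 153]
3 [154, 156, 154, 160, 91, 2, 1, 1, 11, 11, 13, 122, 142, 150, 130, 77, 2, 0, 11, 17, 8, 11, 130, 158, 155, 158, 153, 153]
6 [153, 156, 156, 159, 134, 14, 10, 3, 3, 5, 31, 125, 145, 151, 132, 95, 4, 9, 10, 5, 11, 17, 120, 157, 154, 156, 155, 153]
10 [156, 158, 156, 162, 154, 4, 6, 11, 14, 8, 28, 124, 144, 151, 131, 95, 16, 10, 0, 1, 3, 56, 132, 158, 155, 156, 155, 155]
40 [108, 123, 145, 155, 159, 157, 157, 158, 160, 159, 158, 161, 159, 162, 164, 159, 156, 158, 159, 158, 159, 157, 158, 162, 154, 129, 157, 156]
0 0.084 [127.4   1.2   7.9]
10 0.084 [122.7   1.2   7.9]
20 0.084 [118.1   1.2   7.9]
10 0.072 [127.1   1.2  19.9]
20 0.072 [122.1   1.2  19.9]
28 0.072 [118.2   1.2  19.9]
30 0.072 [117.2   1.2  19.9]
```

Force, image and travel all put the foot at about 5 mm in, with the cassette against the heel. It needs about 3 mm more.

move_arm:
  increments:
    - [[0, 0, 0], [-1.5, 0, 0], 0]
    - [[0, 0, 0], [-1.5, 0, 0], 0]
    - [[0, 0, 0], [0, 0, 0], 0]
    - [[0, 0, 0], [0, 0, 0], 0]
    - [[0, 0, 0], [0, 0, 0], 0]

```text
time_s: 24.5
position: [0.6207, -0.1219, 0.0912]
orientation: [-0.003, 0.652, 0.758, 0.002]
contact_force: [-1.9, 14.6, 4.0]
grip_width: 0.0002
gripper_force: 7.1
```

```bash
cat > u.py <<'E'
from h import *
F=[]
for i in range(6): F.append(ctrl.get_obs()['contact_force']); im=ctrl.grab_frame('wrist')
o=ctrl.get_obs(); print(np.mean(F,0).round(2),o['position'].round(5))
g=cv2.cvtColor(im,cv2.COLOR_BGR2GRAY).astype(int)
print([int(v) for v in g[0:32,284:296].mean(1)],[int(v) for v in g[0:32,308:322].mean(1)])
E
python3 u.py; python3 t.py
```

```text
[-1.39 14.08  4.3 ] [ 0.62073 -0.12195  0.09124]
[8, 9, 9, 9, 9, 7, 7, 14, 45, 98, 141, 159, 164, 163, 161, 157, 155, 154, 148, 129, 97, 83, 101, 123, 137, 143, 149, 154, 157, 159, 159, 159] [91, 125, 140, 143, 143, 144, 144, 144, 147, 154, 161, 164, 164, 163, 159, 156, 154, 153, 144, 118, 86, 81, 105, 128, 140, 144, 147, 155, 160, 160, 160, 160]
0.96 [251.3  24.4 380.9 196.1] near edge along clamp x (mm, arb 0) 0.6
rot [-0.0004 -0.0069  0.0016] shift now [11.3 -0.2  0.3] shift after rot [11.3 -0.3  0.2]
```

move_arm:
  increments:
    - [[0, 0, 0], [-1.3, 0, 0], 0]
    - [[0, 0, 0], [0, 0, 0], 0]
    - [[0, 0, 0], [0, 0, 0], 0]
    - [[0, 0, 0], [0, 0, 0], 0]
    - [[0, 0, 0], [0, 0, 0], 0]

```text
time_s: 25.4
position: [0.6208, -0.1228, 0.0912]
orientation: [-0.003, 0.652, 0.758, 0.002]
contact_force: [-1.7, 15.2, 4.6]
grip_width: -0.0
gripper_force: 7.7
```

```bash
python3 u.py; python3 t.py
```

```text
[-1.42 15.04  4.62] [ 0.62083 -0.12278  0.09123]
[8, 9, 8, 11, 9, 8, 32, 84, 133, 157, 163, 164, 162, 158, 155, 154, 152, 140, 109, 80, 90, 116, 133, 141, 147, 152, 156, 158, 159, 159, 159, 159] [89, 123, 140, 143, 143, 144, 144, 148, 157, 162, 164, 163, 160, 156, 154, 153, 149, 133, 103, 84, 100, 123, 137, 143, 146, 153, 158, 160, 160, 160, 161, 160]
0.96 [250.4  23.8 377.8 192.3] near edge along clamp x (mm, arb 0) 1.5
0.36 [232.9   1.  393.1 405.3] near edge along clamp x (mm, arb 0) -116.3
rot [-0.0005 -0.0077  0.0019] shift now [12.1 -0.2  0.3] shift after rot [12.1 -0.2  0.2]
```

```bash
python3 -c "
from h import *
print(ctrl.finish_job())"
```

```text
the job is handed in; nothing more can be done
None
```

I set the cassette flat and centred on the bed, let it go, and closed the clamp with four trigger strokes; it's now against the heel jaw with the foot about 8 of 16 mm in (estimated from force, travel and wrist images), the trigger still held, and the job handed in at about 26 of 72 s.

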